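# Raise the counterweighted window of the soldering enclosure to the mark

## Robot

A 6-joint arm with a two-finger parallel gripper is mounted at the origin on a cart in front of the work surface, level with it; the furniture and walls round the work are solid. World frame = base frame: x ahead of the robot, y to its left, z up, the work surface at z = 0. Lengths are in mm, angles in rad, forces in N, time in s.
With the tool pointing down it reaches from about 350 to 875 mm from the base axis. Payload 4.2 kg.
Tool frame: the origin (TCP) lies at the very end of the fingers, on their centre line; the grasp point (between the pads) lies arm.grip_point_offset behind it (arm.grip_point_offset is the distance from the TCP to the grasp point, in mm); z points along the fingers, y is the line along which they close (so a half turn about z gives the same grasp; the last joint's range is limited). The gripper opens to 85 mm and grips with 20 to 120 N. Pads are 22 mm wide; open, the fingers measure 114 mm over their backs; the gripper's body (76 mm by 85 mm) begins 54 mm behind the grasp point. The pads swing forward as they close: fully open they stand 13 mm farther back than shut.
Start: joints at [0.259, 0.385, 0.008, 0, -1.194, -0.259], TCP at [624.979, 0.025, 231.312] pointing down, gripper open.
Joint ranges: [-3.14, 3.14], [-1.21, 2.06], [-1.07, 1.41], [-3.16, 2.05], [-2.99, -0.16], [-3.1, 3.1]. Speed limits (rad/s): [2.79, 2.79, 3.14, 3.14, 3.14, 3.14].

## Interface

Orientations are given as a unit quaternion [x, y, z, w].
In Python, from bench import arm, cams, ticket gives the robot as it stands.
- The arm moves only by the tool servo_tool, never from a script. Its argument "commands" is a list that holds one entry, the list of rows, each a list of 7 numbers: the closure in counts, from 0 (fully open) to 255 (shut), then the shift along the tool's x, y, z in m, then the turn, a rotation vector about the tool's x, y, z in degrees. In form: [[[grip, x, y, z, ax, ay, az], ...]]. A call has 1 to 10 rows; each row shifts and turns the commanded pose from where the row before left it, along the tool's axes as they then stand; what a row does not reach is not made up. A row lasts 1/12 s, in which the tool goes at most 41.7 mm and 7.16 degrees, less where a joint would pass 70% of its speed; a pose out of reach is approached as far as the arm can. A call with a gripper value outside its range is refused whole. The fingers move at their own pace and stop on an object; the grip force is fixed at half the most. Time passes only in rows, so rows that do not move let the fingers close. It gives the time, the measured TCP pose, the force, the opening and the grip force at its end, in the units of the state.
- arm.read_state(): the state, without advancing time (a new reading comes with each control period).
- cams.get_image(name): name is "scene" or "side" or "wrist"; returns a dict with "frame" (384x512x3 uint8, blue, green, red), "K" (3x3 intrinsics, pixels), "T" (4x4, takes a point from camera to world coordinates). Camera axes: x right, y up, looking along -z (the intrinsics and any distortion apply to the point x, -y, -z); pixel columns grow to the right and rows downward; lengths in mm; the calibration is good to about 2 mm. The wrist camera is an equidistant fisheye: a pixel r from the principal point sees the ray r / f radians off the axis. A picture is of the moment at which its call begins. There is no depth.
- ticket.job_done(): hands the job in; it is judged then, once.
The state is a dict: "clock": time; "joints": joint angles; "joint_vel": joint speeds; "joint_efforts": joint torques, N m; "position": TCP position; "ee_rot": TCP orientation; "contact_force": force on the tool from outside, world axes, zero at the start; "wrist_torque": the same for the moment, N m; "gripper_width": finger opening in mm; "grasp_force": force on a finger pad.
Only numpy, scipy, OpenCV 4.12 (cv2) and the standard library are available. Lean on these libraries where they do the work, as an engineer would, in place of code of your own. Each camera call takes 0.05 s, during which the arm holds its last target. There are 200 camera calls.

## Task

The logic board stands behind one of the two sliding windows of the slant-fronted soldering enclosure. With the fingertips, push that window up its slope from beneath its lip until the underside of the lip is level with the pointer on the middle post, then let go and move clear; the counterweight keeps it there. Do not grip, force or lift anything, and leave the other window, the pointer and everything lying about as they are.

Things in the scene. Friction and masses are not known exactly. Their poses are not given: they have to be found in the camera images.
- hood: grey two-bay soldering enclosure, fixed, 222 (x) x 320 (y) x 256 mm high; place and yaw vary. Origin: centre of its underside; own x to its back, y to its left bay, z up. Front: 45 degree slope that starts at x = -110 mm, 60 mm high, above an upright sill, and rises to the back. Bay centres at y = +79.5 (left) and -79.5 mm (right); a post at y = 0 and two side rails run up the slope
- window_left: window of the left bay: clear pane, aluminium frame, 131 x 150 mm, counterweighted: slides up the slope 0 to 135 mm from shut (starts 0 to 20 mm up) against 2 to 4 N, stays where left. Lip along its bottom: 110 mm wide, 32 mm deep, flat underside square to the slope, sloping top. Origin: middle of the outer edge of the lip's underside. Own z: up the slope; -x out of it; y left
- window_right: window of the right bay, the same; fingertips fit 30 mm deep under the lip
- mark: pointer between the windows: black clip with a thumb screw and a thin white bar, 42 mm wide, 4 mm thick, clamped on the middle post, standing 15 mm out of it; 60 to 115 mm up the slope from a shut window's lip, differs each time. Origin: in the middle of the bar's height; axes as the lips': a lip is level when its origin has z = 0 in this frame
- logic_board: circuit board with many components, 100 x 129 x 27 mm, lying on the floor of one of the bays; it shows which window to open. Origin: centre of its underside
- battery_pack: battery pack 34 x 100 x 24 mm with a short lead, lying in the other bay. Origin: centre of its underside
- screwdriver: screwdriver, 19 x 135 x 18 mm, lying in front of the enclosure. Origin: centre of its underside, y along its length
- flux_tin: round tin, 50 mm across, 22 mm high, on the worktop. Origin: centre of its underside
- nut_jar: small jar with a lid, 44 mm across, 52 mm high, left of the enclosure. Origin: centre of its underside
- solder_reel: reel of solder, 54 mm across, 38 mm high, left of the enclosure. Origin: centre of its underside
- tape_roll: roll of tape, 64 mm across, 18 mm high, left of the enclosure. Origin: centre of its underside
There are look-alikes about, which are no part of the job. What is meant by the battery_pack is not blue, and is the larger of those in its own colour.

How it is judged (in metres and radians):
On the way:
1. the fingers push the lip of the window before the logic board, and that window has gone up by 20 mm (((y of logic_board in the frame of hood above 0 m and distance of window_left from where it was at the start of the episode above 0.02 m and contact force between the fingers and window_left above 0.3 N) or (y of logic_board in the frame of hood below 0 m and distance of window_right from where it was at the start of the episode above 0.02 m and contact force between the fingers and window_right above 0.3 N))), for 0.1 s.
At the end, for the whole second after the job is handed in: the lip of the window before the logic board stands level with the pointer, within 8 mm along the slope, and at rest; the other window is within 10 mm of where it was (((y of logic_board in the frame of hood above 0 m and y of battery_pack in the frame of hood below 0 m and z of window_left in the frame of mark between -0.008 and 0.008 m and linear speed of window_left below 0.01 m/s and distance of window_right from where it was at the start of the episode below 0.01 m) or (y of logic_board in the frame of hood below 0 m and y of battery_pack in the frame of hood above 0 m and z of window_right in the frame of mark between -0.008 and 0.008 m and linear speed of window_right below 0.01 m/s and distance of window_left from where it was at the start of the episode below 0.01 m))); the robot touches nothing.
It fails at once if the other window is moved by more than 10 mm ((y of logic_board in the frame of hood above 0 m and distance of window_right from where it was at the start of the episode above 0.01 m) or (y of logic_board in the frame of hood below 0 m and distance of window_left from where it was at the start of the episode above 0.01 m)).
It fails at once if the pointer is moved by more than 5 mm (distance of mark from where it was at the start of the episode above 0.005 m).
It fails at once if a window is gripped or forced (more than 30 N from the fingers) (contact force between the fingers and window_left above 30 N or contact force between the fingers and window_right above 30 N).
It fails at once if the board or the battery pack is moved by more than 15 mm or lifted (distance of any of logic_board, battery_pack from where it was at the start of the episode above 0.015 m).
It fails at once if something lying about is moved by more than 20 mm or lifted (distance of any of screwdriver, flux_tin, nut_jar, solder_reel, tape_roll from where it was at the start of the episode above 0.02 m).
It also fails if it takes over 54 s, if anything falls off the work surface, if the arm or the gripper's body presses on something with over 40 N, if the wrist force passes 120 N, or if a joint passes its speed limit or range.

## Working session

There is one attempt and no reset: what is moved stays moved. The work goes in short steps, Python scripts to look and compute and a tool call to move; the robot and the scene stay as the last step left them, time stands still between calls to the robot, and variables do not carry over. Pictures are saved under pics/ and viewed, at most 10 in all, crops included, and the job is handed in when it is done.

Besides the shell and the picture viewer there is one more tool, called after ">>>" by a JSON object that holds its "api" and its "payload", one argument or row to a line. servo_tool: Moves the arm, as the interface text tells. Its arguments: {"type":"object","properties":{"commands":{"type":"array","items":{"type":"array","items":{"type":"array","items":{"type":"number"}}}}},"required":["commands"]}

```bash
mkdir -p pics; cat > h.py <<'E'
import numpy as np, cv2
from bench import arm, cams, ticket
def snap(n,f):
    d=cams.get_image(n); cv2.imwrite('pics/'+f,d['frame']); np.savez('pics/'+f+'.npz',K=d['K'],T=d['T'],frame=d['frame']); return d
E
python3 - <<'E'
from h import *
for n in('scene','side'):
    d=snap(n,n+'0.png'); print(n,d['K'].tolist(),d['T'].round(3).tolist(),[k for k in d])
s=arm.read_state();print(s,arm.grip_point_offset)
a=cv2.imread('pics/scene0.png');b=cv2.imread('pics/side0.png')
E
```

```text
scene [[435.531764956538, 0.0, 250.79446957611515], [0.0, 435.531764956538, 193.342099028101], [0.0, 0.0, 1.0]] [[-0.615, 0.345, -0.709, -341.161], [-0.789, -0.289, 0.543, 740.395], [-0.018, 0.893, 0.45, 650.311], [0.0, 0.0, 0.0, 1.0]] ['frame', 'K', 'T']
side [[371.70335056497436, 0.0, 255.31225117079995], [0.0, 371.70335056497436, 196.42433049357703], [0.0, 0.0, 1.0]] [[0.739, 0.288, -0.609, -48.401], [-0.673, 0.283, -0.683, -551.421], [-0.024, 0.915, 0.403, 484.175], [0.0, 0.0, 0.0, 1.0]] ['frame', 'K', 'T']
{'clock': 0.1, 'joints': array([ 2.58600627e-01,  3.85469483e-01,  6.75160842e-03, -4.21607218e-04,
       -1.19401185e+00, -2.58582208e-01]), 'joint_vel': array([ 0.00053369,  0.00106165,  0.00397678,  0.00317892, -0.00127263,
        0.00049276]), 'joint_efforts': array([-2.41840362e-04, -3.93318665e+01,  1.88929778e+01,  4.19793829e+00,
       -2.58899068e-03, -3.31562532e-06]), 'position': array([6.24471071e+02, 1.18293495e-02, 2.30334852e+02]), 'ee_rot': array([-7.07057970e-01,  7.07154902e-01,  6.55406567e-04, -7.37114833e-04]), 'contact_force': array([-0.10957828, -0.67825157, -0.50529407]), 'wrist_torque': array([-0.05792304, -0.00993291, -0.06590661]), 'grasp_force': 0.0, 'gripper_width': 85.25500928703863} 18.700000000000003
```

View pics/scene0.png

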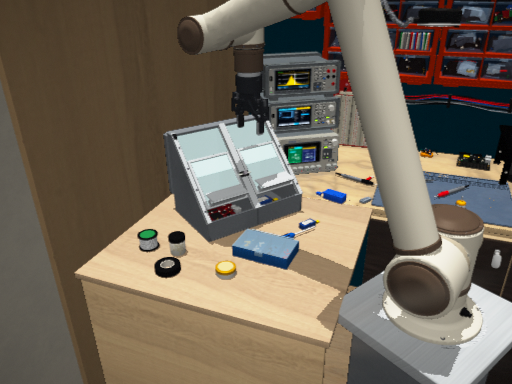

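View pics/side0.png

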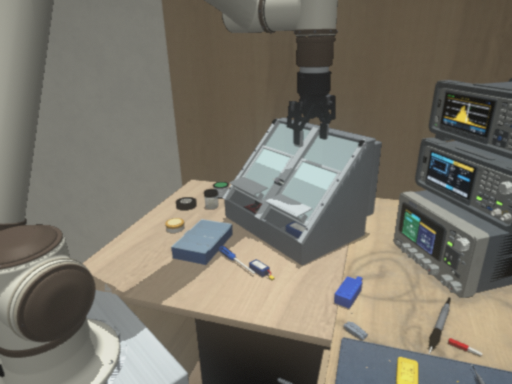

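The scene view shows the hood with the left bay's contents at about (222,211), reddish, and the right bay's at about (268,202), bluish. The side view shows the right bay's contents at about (293,228). I'll crop both closer.

```bash
python3 - <<'E'
from h import *
a=cv2.imread('pics/scene0.png')[110:250,160:310];b=cv2.imread('pics/side0.png')[110:265,215:385]
a=cv2.resize(a,None,fx=5.3,fy=4.2*5.3/4.2*0.8,interpolation=2)if 0 else cv2.resize(a,None,fx=4,fy=4,interpolation=2)
cv2.imwrite('pics/a.png',a);b=cv2.resize(b,None,fx=3.8,fy=3.8,interpolation=2);cv2.imwrite('pics/b.png',b)
E
```

```text
(no output)
```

View pics/a.png

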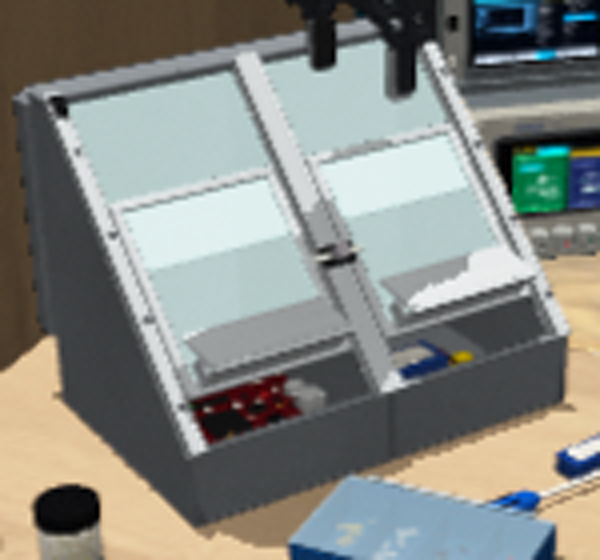

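View pics/b.png

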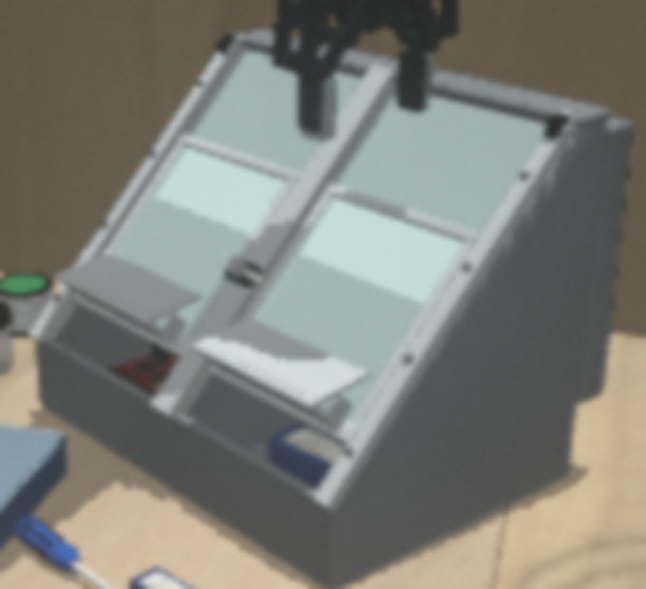

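```bash
cat >> h.py <<'E'
from scipy.optimize import least_squares
def proj(d,P):
    K,T=d['K'],d['T'];p=(np.atleast_2d(P)-T[:3,3])@T[:3,:3];p=p*[1,-1,-1];q=p@K.T;return q[:,:2]/q[:,2:]
def load(f): return dict(np.load('pics/'+f+'.npz'))
def tri(obs): # [(d,uv)]
    A=np.zeros((3,3));b=np.zeros(3)
    for d,uv in obs:
        r=np.linalg.inv(d['K'])@[*uv,1];r=d['T'][:3,:3]@(r*[1,-1,-1]);r/=np.linalg.norm(r);M=np.eye(3)-np.outer(r,r);A+=M;b+=M@d['T'][:3,3]
    return np.linalg.solve(A,b)
def hood(p): # world from hood
    x,y,a=p[:3];return np.array([[np.cos(a),-np.sin(a),0,x],[np.sin(a),np.cos(a),0,y],[0,0,1,0],[0,0,0,1]])
def w(p,P): H=hood(p);return np.atleast_2d(P)@H[:3,:3].T+H[:3,3]
def slope(p,P): # world -> (s up slope from sill edge, out, y)
    H=hood(p);q=(np.atleast_2d(P)-H[:3,3])@H[:3,:3];c=2**-.5;q=q-[-110,0,60];return np.c_[(q[:,0]+q[:,2])*c,(q[:,2]-q[:,0])*c,q[:,1]]
E
python3 - <<'E'
from h import *
S,D=load('scene0.png'),load('side0.png')
c=lambda x,y:(160+x/4-.4,110+y/4-.4); e=lambda x,y:(215+x/3.8-.4,110+y/3.8-.4)
C=[[-110,160,0],[-110,-160,0],[-110,160,60],[-110,-160,60]]
us=np.array([c(205,527),c(565,408),c(195,458),c(568,335)]);ud=np.array([e(40,410),e(333,588),e(38,338),e(332,505)])
f=lambda p:np.r_[(proj(S,w(p,C))-us).ravel(),(proj(D,w(p,C))-ud).ravel()]
r=least_squares(f,[700,0,0],loss='soft_l1');print(r.x,r.fun.round(1));np.save('hood.npy',r.x)
for n,a,b in [('mark',c(337,258),e(243,273)),('Llip_left',c(205,377),e(62,273)),('Llip_right',c(355,335),e(158,322)),('Rlip left',c(405,308),e(195,345)),('Rlip right',c(537,270),e(318,403))]:
    P=tri([(S,a),(D,b)]);print(n,P.round(1),slope(r.x,P).round(1),(proj(S,P)-a).round(1))
E
```

```text
[ 6.18887975e+02  5.57727952e+01 -8.69965688e-02] [-1.6  0.8  0.5 -1.9 -0.5 -0.9  0.4 -1.1 -0.4 -0.7 -0.1  1.7 -1.1 -0.8
  0.9  0.6]
mark [577.6  61.5 138. ] [[103.5   6.8   2.1]] [[-0.1 -0.3]]
Llip_left [535.9 204.6 108.9] [[ 44.8  24.5 141. ]] [[-0.3 -0.9]]
Llip_right [523.6  88.7 108.4] [[42.9 25.5 24.5]] [[-0.4 -1.2]]
Rlip left [518.8  45.4 112.2] [[ 44.8  29.  -19. ]] [[0.2 0.5]]
Rlip right [506.7 -69.  114. ] [[  44.6   31.8 -134.1]] [[-0.  -0.1]]
```

Candidates for the board: the red populated board in the left bay, scene (222,211), and the blue/white pack with a yellow plug in the right bay, (268,202). The blue pack on the worktop at (332,196), the small pack at (308,223) and the blue box at (265,248) are look-alikes. The close crop confirms the red board is in the left bay, so I'll push the left window. The pointer bar is at scene (244,174).

```bash
cat >> h.py <<'E'
from scipy.spatial.transform import Rotation as R
c7=2**-.5
def pose(p,s,out,y,sgn=1):
    q=[-110+(s-out)*c7,y,60+(s+out)*c7];H=hood(p)[:3,:3]
    z=H@[c7,0,-c7];x=sgn*H@[c7,0,c7];return w(p,q)[0],R.from_matrix(np.c_[x,np.cross(z,x),z])
def delta(p,*a):
    st=arm.read_state();P,Q=pose(p,*a);q=R.from_quat(st['ee_rot']);return q.inv().apply(P-st['position']).round(1),np.degrees((q.inv()*Q).as_rotvec()).round(2),P.round(1)
E
python3 - <<'E'
from h import *
p=np.load('hood.npy');st=arm.read_state();print('slope now',slope(p,st['position']))
for g in(1,-1):print(delta(p,18,100,82,g))
d=cams.get_image('wrist');q=R.from_quat(st['ee_rot']);print(d['K'],q.inv().apply(d['T'][:3,3]-st['position']),(q.inv().as_matrix()@d['T'][:3,:3]).round(2))
E
```

```text
slope now [[205.58544885  35.30440891 -55.06499036]]
(array([-152. ,  165.7,   87.2]), array([ 33.34,  36.35, -80.24]), array([458.7, 152.1, 143.4]))
(array([-152. ,  165.7,   87.2]), array([ 37.18, -34.11,  89.55]), array([458.7, 152.1, 143.4]))
[[297.31863964   0.         248.42188788]
 [  0.         297.31863964 189.76677407]
 [  0.           0.           1.        ]] [  65.15674142   -1.07489968 -141.48291389] [[ 0.    0.97  0.26]
 [ 1.   -0.    0.  ]
 [ 0.    0.26 -0.97]]
```

>>> {"api": "servo_tool", "payload": {
  "commands": [
    [[255,-0.025,0.027,0,0,0,0],[255,-0.025,0.027,0,0,0,0],[255,-0.025,0.027,0,0,0,0],[255,-0.025,0.027,0,0,0,0],[255,-0.025,0.027,0,0,0,0],[255,-0.025,0.027,0,0,0,0],[255,0,0,0,2.4,2.6,-5.75],[255,0,0,0,2.4,2.6,-5.75],[255,0,0,0,2.4,2.6,-5.75],[255,0,0,0,2.4,2.6,-5.75]]
  ]
}}

```text
clock: 0.98
position: [462.9, 150.7, 231.5]
ee_rot: [0.83, -0.544, 0.124, 0.005]
contact_force: [0.1, 0.1, 0.7]
gripper_width: 0.1
grasp_force: 0.0
```

>>> {"api": "servo_tool", "payload": {
  "commands": [
    [[255,0,0,0,2.4,2.6,-5.75],[255,0,0,0,2.4,2.6,-5.75],[255,0,0,0,2.4,2.6,-5.75],[255,0,0,0,2.4,2.6,-5.75],[255,0,0,0,2.4,2.6,-5.75],[255,0,0,0,2.4,2.6,-5.75],[255,0,0,0,2.4,2.6,-5.75],[255,0,0,0,2.4,2.6,-5.75],[255,0,0,0,2.4,2.6,-5.75],[255,0,0,0,2.4,2.6,-5.75]]
  ]
}}

```text
clock: 1.82
position: [471.0, 152.3, 237.3]
ee_rot: [0.926, -0.089, 0.367, 0.013]
contact_force: [1.0, 1.1, 1.7]
gripper_width: 0.3
grasp_force: 0.0
```

```bash
python3 - <<'E'
from h import *
p=np.load('hood.npy');st=arm.read_state();print(st['clock'],st['position'],st['joints'].round(2),slope(p,st['position']))
print(delta(p,18,100,82,1))
E
```

```text
1.8167 [470.99318567 152.31653792 237.2701483 ] [ 0.51 -0.07 -1.07  1.73 -0.43 -0.73] [[ 93.01727083 157.68057709  83.3285164 ]]
(array([-72.8,   6.3,  60.2]), array([ 1.86,  1.86, -5.31]), array([458.7, 152.1, 143.4]))
```

>>> {"api": "servo_tool", "payload": {
  "commands": [
    [[255,-0.018,0.0015,0.015,0,0,0],[255,-0.018,0.0015,0.015,0,0,0],[255,-0.018,0.0015,0.015,0,0,0],[255,-0.018,0.0015,0.015,0,0,0],[255,0,0,0,0,0,0]]
  ]
}}

```text
clock: 2.23
position: [481.3, 171.7, 176.3]
ee_rot: [0.93, -0.097, 0.353, 0.024]
contact_force: [-0.4, 0.7, -0.2]
gripper_width: -0.1
grasp_force: 0.0
```

```bash
python3 - <<'E'
from h import *
p=np.load('hood.npy');st=arm.read_state();print(st['clock'],st['position'],st['joints'].round(2),slope(p,st['position']))
print(delta(p,18,100,82,1))
d=snap('wrist','w1.png');cv2.imwrite('pics/w1b.png',cv2.resize(d['frame'],None,fx=1.5,fy=1.5))
E
```

```text
2.2333 [481.30229305 171.65991511 176.28917395] [ 0.41  0.07 -1.07  2.05 -0.42 -1.01] [[ 55.97085786 108.4868691  103.49446661]]
(array([-35.1,  24.4,  12.1]), array([ 3.43,  3.49, -5.55]), array([458.7, 152.1, 143.4]))
```

View pics/w1b.png

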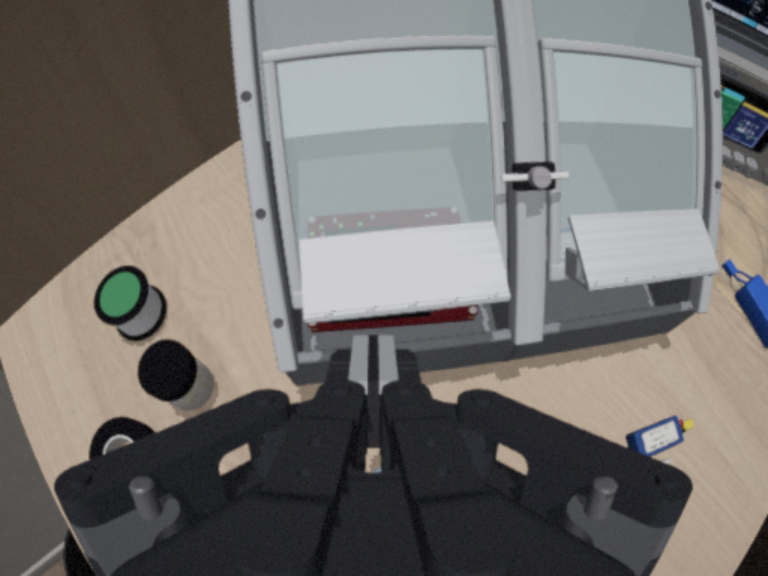

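The wrist view shows the left lip's outer edge from (303,318) to (508,298), the pointer bar from (503,177) to (568,175), and the red board below the left window. The picture is scaled by 1.5. Joints 3 and 4 are at their limits, so I'll use less tilt.

```bash
cat >> h.py <<'E'
def fray(d,uv):
    K=d['K'];v=np.array([(uv[0]-K[0,2])/K[0,0],(uv[1]-K[1,2])/K[1,1]]);t=np.hypot(*v);r=np.r_[np.sin(t)*v/t,np.cos(t)]*[1,-1,-1]
    return d['T'][:3,:3]@r
def onplane(p,d,uv,out): # s,y where the wrist ray meets slope plane at height out
    o=d['T'][:3,3];r=fray(d,uv);a=slope(p,o)[0];b=slope(p,o+r)[0]-a;return (a+b*(out-a[1])/b[1]).round(1)
def pose2(p,s,out,y,tilt):
    H=hood(p)[:3,:3];t=np.radians(tilt);z=H@[np.sin(t),0,-np.cos(t)];x=H@[np.cos(t),0,np.sin(t)]
    return w(p,[-110+(s-out)*c7,y,60+(s+out)*c7])[0],R.from_matrix(np.c_[x,np.cross(z,x),z])
def delta2(p,*a):
    st=arm.read_state();P,Q=pose2(p,*a);q=R.from_quat(st['ee_rot']);return q.inv().apply(P-st['position']).round(1),Q.inv().apply(P-st['position']).round(1),np.degrees((q.inv()*Q).as_rotvec()).round(2),P.round(1)
E
python3 - <<'E'
from h import *
p=np.load('hood.npy');d=load('w1.png')
g=lambda x,y:((x-.25)/1.5,(y-.25)/1.5)
for o in(8,15): print('mark',onplane(p,d,g(503,177),o),onplane(p,d,g(568,175),o))
for n,a in[('lipL',g(303,318)),('lipR',g(508,298)),('RlipL',g(588,286)),('RlipR',g(717,272))]:
    print(n,onplane(p,d,a,26),onplane(p,d,a,32))
print('sill',onplane(p,d,g(300,358),0),onplane(p,d,g(690,308),0))
for t in(25,30,35):print(t,delta2(p,20,60,82,t))
E
```

```text
mark [104.8   8.   20.1] [104.2   8.  -21.2]
mark [105.6  15.   22.6] [105.   15.  -17.5]
lipL [ 42.3  26.  137.1] [ 44.7  32.  136.2]
lipR [40.3 26.  24.9] [42.7 32.  27.1]
RlipL [ 41.3  26.  -26.5] [ 43.8  32.  -22.9]
RlipR [  38.5   26.  -138.8] [  41.    32.  -132.1]
sill [  5.6   0.  146.9] [   1.5    0.  -141.3]
25 (array([-31.7,  21.8,  52.6]), array([-17.7,  21.5,  58.9]), array([  2.37, -16.59,  -6.07]), array([488.3, 149.5, 116.6]))
30 (array([-31.7,  21.8,  52.6]), array([-22.8,  21.5,  57.1]), array([  2.63, -11.59,  -5.95]), array([488.3, 149.5, 116.6]))
35 (array([-31.7,  21.8,  52.6]), array([-27.7,  21.5,  54.9]), array([ 2.88, -6.6 , -5.83]), array([488.3, 149.5, 116.6]))
```

>>> {"api": "servo_tool", "payload": {
  "commands": [
    [[255,0,0,0,0.9,-3.9,-2],[255,0,0,0,0.9,-3.9,-2],[255,0,0,0,0.9,-3.9,-2],[255,-0.006,0.0055,0.014,0,0,0],[255,-0.006,0.0055,0.014,0,0,0],[255,-0.006,0.0055,0.014,0,0,0],[255,0,0,0,0,0,0]]
  ]
}}

```text
clock: 2.87
position: [491.3, 154.5, 145.4]
ee_rot: [0.956, -0.063, 0.285, 0.018]
contact_force: [0.7, -0.5, 0.2]
gripper_width: 0.0
grasp_force: 0.0
```

```bash
python3 - <<'E'
from h import *
p=np.load('hood.npy');st=arm.read_state();print(st['clock'],st['position'],st['joints'].round(2),slope(p,st['position']))
print(delta2(p,20,60,82,30));print(delta2(p,20,10,82,30))
E
```

```text
2.8667 [491.34756023 154.46824739 145.39739019] [ 0.29  0.11 -1.04  2.05 -0.25 -0.85] [[42.25950889 78.51063851 87.24061646]]
(array([-17.8,   5.4,  22.8]), array([-16.7,   5.2,  23.6]), array([ 1.25, -3.2 , -2.24]), array([488.3, 149.5, 116.6]))
(array([-7.6,  3.9, 71.7]), array([-3.8,  5.2, 71.9]), array([ 1.25, -3.2 , -2.24]), array([523.5, 146.4,  81.2]))
```

```bash
python3 - <<'E'
from h import *
p=np.load('hood.npy')
print(delta2(p,31,60,82,25));print(delta2(p,14,12,82,25))
E
```

```text
(array([-7. ,  5. , 20.5]), array([-4.2,  5.2, 21.2]), array([ 1.15, -8.2 , -2.3 ]), array([496. , 148.8, 124.3]))
(array([-13.9,   4.2,  71. ]), array([-3.8,  5.2, 72.2]), array([ 1.15, -8.2 , -2.3 ]), array([517.8, 146.9,  78.4]))
```

>>> {"api": "servo_tool", "payload": {
  "commands": [
    [[255,0,0,0,0.6,-4.1,-1.15],[255,0,0,0,0.6,-4.1,-1.15],[255,-0.002,0.0025,0.01,0,0,0],[255,-0.002,0.0025,0.01,0,0,0],[255,0,0,0,0,0,0]]
  ]
}}

```text
clock: 3.28
position: [502.1, 152.9, 130.6]
ee_rot: [0.964, -0.047, 0.262, 0.017]
contact_force: [1.3, -1.2, -0.2]
gripper_width: 0.2
grasp_force: 0.0
```

```bash
python3 - <<'E'
from h import *
p=np.load('hood.npy');st=arm.read_state();print(st['clock'],st['position'],st['joints'].round(2),slope(p,st['position']))
print(delta2(p,31,60,82,25));print(delta2(p,14,12,82,25))
E
```

```text
3.2833 [502.11541024 152.87568947 130.55681803] [ 0.27  0.15 -1.01  2.04 -0.21 -0.79] [[39.44870867 60.33370031 86.58966611]]
(array([-8.1,  4.6,  2.5]), array([-7.8,  4.6,  3.2]), array([ 0.74, -5.46, -0.47]), array([496. , 148.8, 124.3]))
(array([-12.5,   4. ,  53.2]), array([-7.4,  4.6, 54.1]), array([ 0.74, -5.46, -0.47]), array([517.8, 146.9,  78.4]))
```

>>> {"api": "servo_tool", "payload": {
  "commands": [
    [[255,-0.002,0.001,0,0.2,-1.8,-0.1],[255,-0.002,0.001,0,0.2,-1.8,-0.1],[255,-0.002,0.001,0,0.2,-1.8,-0.1],[255,-0.002,0.001,0.002,0,0,0],[255,0,0,0,0,0,0]]
  ]
}}

```text
clock: 3.7
position: [497.5, 150.0, 127.1]
ee_rot: [0.973, -0.047, 0.225, 0.011]
contact_force: [-0.7, 0.4, -0.8]
gripper_width: -0.2
grasp_force: 0.0
```

```bash
python3 - <<'E'
from h import *
p=np.load('hood.npy');st=arm.read_state();print(st['clock'],st['position'],st['joints'].round(2),slope(p,st['position']))
print(delta2(p,31,60,82,25));print(delta2(p,14,12,82,25))
E
```

```text
3.7 [497.47835741 150.00232827 127.12344578] [ 0.43  0.16 -1.01  1.53 -0.22 -0.44] [[33.93099094 60.99589643 83.32427241]]
(array([-2.4,  1.3,  1.9]), array([-2.4,  1.3,  1.9]), array([ 0.2 , -0.99, -0.47]), array([496. , 148.8, 124.3]))
(array([-2.9,  1.2, 52.8]), array([-2. ,  1.3, 52.9]), array([ 0.2 , -0.99, -0.47]), array([517.8, 146.9,  78.4]))
```

>>> {"api": "servo_tool", "payload": {
  "commands": [
    [[255,-0.001,0.0005,0.005,0,0,0],[255,-0.001,0.0005,0.005,0,0,0],[255,0,0,0.006,0,0,0],[255,0,0,0.006,0,0,0],[255,0,0,0.006,0,0,0],[255,0,0,0.006,0,0,0],[255,0,0,0.006,0,0,0],[255,0,0,0.006,0,0,0],[255,0,0,0.006,0,0,0],[255,0,0,0,0,0,0]]
  ]
}}

```text
clock: 4.53
position: [520.7, 149.2, 87.8]
ee_rot: [0.975, -0.049, 0.218, 0.015]
contact_force: [-1.0, 0.2, -0.5]
gripper_width: 0.1
grasp_force: 0.0
```

```bash
python3 - <<'E'
from h import *
p=np.load('hood.npy');st=arm.read_state();print(st['clock'],st['position'],st['joints'].round(2),slope(p,st['position']),st['contact_force'])
print(delta2(p,14,12,82,25));print(delta2(p,88,12,82,25))
d=snap('wrist','w2.png');cv2.imwrite('pics/w2b.png',cv2.resize(d['frame'],None,fx=1.5,fy=1.5))
E
```

```text
4.5333 [520.7183248  149.18275427  87.80084917] [ 0.22  0.26 -0.97  2.05 -0.16 -0.78] [[22.5470609  16.76927704 84.52704598]] [-0.95987932  0.22620809 -0.47686757]
(array([-6.4,  2.5,  7.4]), array([-6.4,  2.5,  7.4]), array([ 0.77, -0.24, -0.59]), array([517.8, 146.9,  78.4]))
(array([ 63.2,   2.1, -17.6]), array([ 63.1,   2.5, -17.9]), array([ 0.77, -0.24, -0.59]), array([570. , 142.4, 130.7]))
```

View pics/w2b.png

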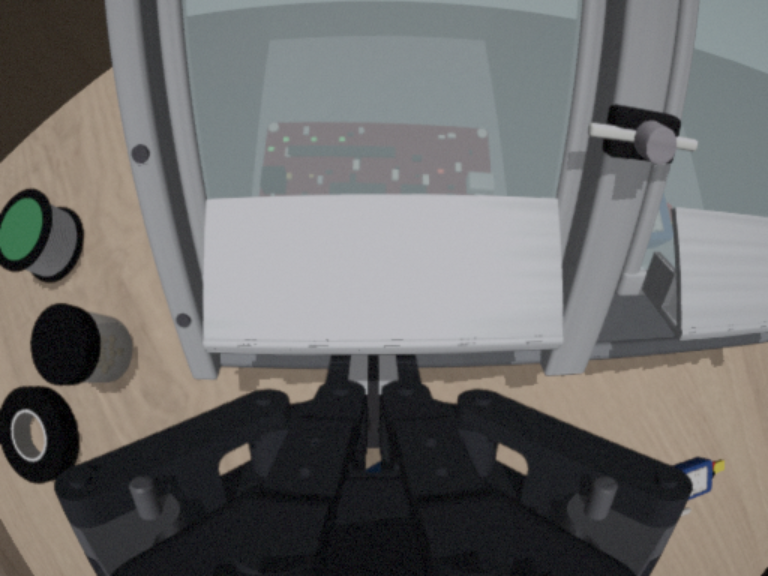

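The wrist view shows the fingertips under the left lip's middle. The lip's edge runs from (205,346) to (560,347), and the bar's centre is near (645,137). Now I'll push up the slope.

>>> {"api": "servo_tool", "payload": {
  "commands": [
    [[255,0.0038,0,-0.0014,0,0,0],[255,0.0038,0,-0.0014,0,0,0],[255,0.0038,0,-0.0014,0,0,0],[255,0.0038,0,-0.0014,0,0,0],[255,0.0038,0,-0.0014,0,0,0],[255,0.0038,0,-0.0014,0,0,0],[255,0.0038,0,-0.0014,0,0,0],[255,0.0038,0,-0.0014,0,0,0],[255,0.0038,0,-0.0014,0,0,0],[255,0,0,0,0,0,0]]
  ]
}}

```text
clock: 5.42
position: [544.7, 146.9, 113.4]
ee_rot: [0.975, -0.049, 0.217, 0.015]
contact_force: [-0.9, -0.4, -2.0]
gripper_width: 0.1
grasp_force: 0.6
```

```bash
python3 - <<'E'
from h import *
p=np.load('hood.npy');st=arm.read_state();print(st['clock'],st['position'],st['joints'].round(2),slope(p,st['position']),st['contact_force'])
print(delta2(p,87,17,82,25))
E
```

```text
5.4167 [544.68635477 146.85807476 113.36707664] [ 0.39  0.25 -0.92  1.51 -0.21 -0.39] [[57.65180054 17.82064303 84.29366515]] [-0.88115878 -0.40176616 -1.97532221]
(array([27.9,  2.1, -9.2]), array([27.9,  2.3, -9.3]), array([ 0.77, -0.16, -0.6 ]), array([565.7, 142.7, 133.5]))
```

>>> {"api": "servo_tool", "payload": {
  "commands": [
    [[255,0.0038,0,-0.0014,0,0,0],[255,0.0038,0,-0.0014,0,0,0],[255,0.0038,0,-0.0014,0,0,0],[255,0.0038,0,-0.0014,0,0,0],[255,0.0038,0,-0.0014,0,0,0],[255,0,0,0,0,0,0],[255,0,0,0,0,0,0]]
  ]
}}

```text
clock: 6.0
position: [559.4, 145.3, 128.2]
ee_rot: [0.975, -0.049, 0.218, 0.015]
contact_force: [-0.5, 0.6, -0.8]
gripper_width: 0.0
grasp_force: 0.6
```

```bash
python3 - <<'E'
from h import *
p=np.load('hood.npy');st=arm.read_state();print(st['clock'],st['joints'].round(2),slope(p,st['position']),st['contact_force'])
d=snap('wrist','w3.png');snap('scene','s3.png');snap('side','d3.png')
a=d['frame'][20:290,100:500];cv2.imwrite('pics/w3b.png',cv2.resize(a,None,fx=2,fy=2,interpolation=2))
E
```

```text
6.0 [ 0.47  0.24 -0.87  1.23 -0.25 -0.18] [[78.59864931 17.81429894 84.06093469]] [-0.52914532  0.6142194  -0.83892259]
```

View pics/w3b.png

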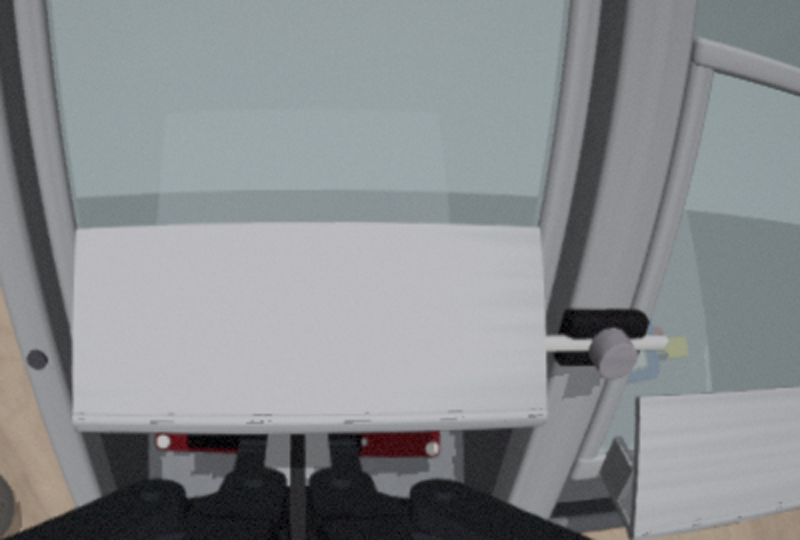

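The window has gone up. In this crop (offset (100,20), scale 2), the lip's lower outer edge runs from (78,430) to (545,423), and the bar runs from (547,344) to (667,342).

```bash
python3 - <<'E'
from h import *
p=np.load('hood.npy');d=load('w3.png');g=lambda x,y:(100+(x-.5)/2,20+(y-.5)/2)
for o in(5,8,15):print('mark',onplane(p,d,g(547,344),o),onplane(p,d,g(667,342),o))
for o in(26,29,32):print('lip',o,onplane(p,d,g(78,430),o),onplane(p,d,g(545,423),o),'R',onplane(p,d,g(638,537),o))
S,D=load('s3.png'),load('d3.png')
a=cv2.resize(S['frame'][130:230,185:285],None,fx=4,fy=4,interpolation=2);b=cv2.resize(D['frame'][125:225,215:315],None,fx=4,fy=4,interpolation=2)
cv2.imwrite('pics/sd.png',np.hstack([a,b]))
E
```

```text
mark [100.3   5.   15.8] [100.3   5.  -25.6]
mark [102.5   8.   17.5] [102.4   8.  -22.9]
mark [107.4  15.   21.4] [107.4  15.  -16.6]
lip 26 [ 91.1  26.  138.2] [90.8 26.  21.7] R [ 33.1  26.  -32.6]
lip 29 [ 94.   29.  136.7] [93.6 29.  23.5] R [ 37.7  29.  -29.2]
lip 32 [ 96.8  32.  135.1] [96.5 32.  25.4] R [ 42.2  32.  -25.7]
```

View pics/sd.png

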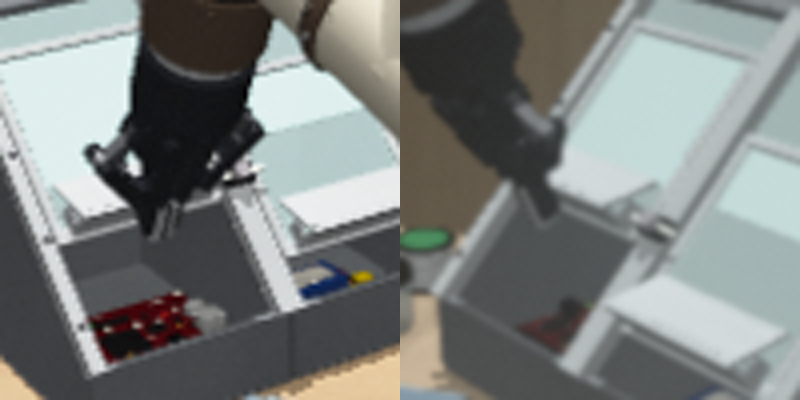

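```bash
python3 - <<'E'
from h import *
p=np.load('hood.npy');W=[load(f'w{i}.png') for i in(1,2,3)]
g=lambda x,y:((x-.25)/1.5,(y-.25)/1.5);h=lambda x,y:(100+(x-.5)/2,20+(y-.5)/2)
def t3(obs):
    A=np.zeros((3,3));b=np.zeros(3)
    for d,uv in obs:
        r=fray(d,uv);M=np.eye(3)-np.outer(r,r);A+=M;b+=M@d['T'][:3,3]
    P=np.linalg.solve(A,b);return slope(p,P).round(1),[round(float(np.linalg.norm((np.eye(3)-np.outer(fray(d,u),fray(d,u)))@(P-d['T'][:3,3]))),1) for d,u in obs]
print('bar R',t3([(W[0],g(568,175)),(W[1],g(697,145)),(W[2],h(667,342))]))
print('bar L',t3([(W[0],g(503,177)),(W[1],g(591,129))]))
print('Rlip L',t3([(W[0],g(586,286)),(W[1],g(679,338)),(W[2],h(636,537))]))
print('lip L before',t3([(W[0],g(303,318)),(W[1],g(205,350))]),'R',t3([(W[0],g(508,298)),(W[1],g(561,350))]))
c=lambda x,y:(160+x/4-.4,110+y/4-.4); e=lambda x,y:(215+x/3.8-.4,110+y/3.8-.4)
E
```

```text
bar R (array([[104.8,  11.6, -19.6]]), [0.3, 0.2, 0.2])
bar L (array([[104.8,  10.2,  21. ]]), [0.3, 0.3])
Rlip L (array([[ 44.3,  33.6, -21.6]]), [0.9, 1.0, 1.5])
lip L before (array([[ 45.1,  34.1, 135.4]]), [0.7, 0.7]) R (array([[44.8, 36.9, 28.7]]), [0.2, 0.2])
```

>>> {"api": "servo_tool", "payload": {
  "commands": [
    [[255,0.0033,0,-0.0012,0,0,0],[255,0.0033,0,-0.0012,0,0,0],[255,0,0,0,0,0,0],[255,0,0,0,0,0,0]]
  ]
}}

```text
clock: 6.48
position: [564.7, 144.6, 133.4]
ee_rot: [0.975, -0.05, 0.218, 0.015]
contact_force: [-1.5, -0.0, 0.2]
gripper_width: -0.1
grasp_force: 0.6
```

>>> {"api": "servo_tool", "payload": {
  "commands": [
    [[255,-0.004,0,0.0015,0,0,0],[255,-0.004,0,0.0015,0,0,0],[255,0,0,-0.015,0,0,0],[255,0,0,-0.015,0,0,0],[255,0,0,-0.015,0,0,0],[255,0,0,-0.015,0,0,0],[255,0,0,-0.015,0,0,0],[255,0,0,0,0,0,0]]
  ]
}}

```text
clock: 7.15
position: [527.9, 150.3, 198.5]
ee_rot: [0.974, -0.05, 0.221, 0.013]
contact_force: [-0.2, 0.2, 0.4]
gripper_width: -0.0
grasp_force: 0.0
```

```bash
python3 - <<'E'
from h import *
p=np.load('hood.npy');st=arm.read_state();print(st['clock'],st['joints'].round(2),slope(p,st['position']),st['contact_force'])
d=snap('wrist','w4.png')
a=d['frame'][60:330,120:500];cv2.imwrite('pics/w4b.png',cv2.resize(a,None,fx=2,fy=2,interpolation=2))
E
```

```text
7.15 [ 0.67  0.11 -0.76  0.72 -0.48  0.19] [[105.85293645  90.04178872  86.27513491]] [-0.21162507  0.2252639   0.3708728 ]
```

View pics/w4b.png

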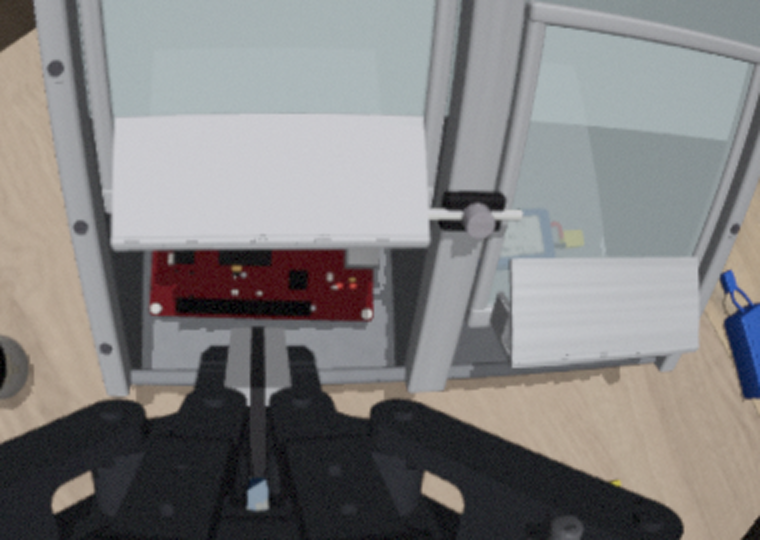

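The left lip's lower edge runs from (112,248) to (428,246), and the bar runs from (432,213) to (521,214). The crop offset is (120,60) and the scale 2. The gripper is clear of the window.

```bash
python3 - <<'E'
from h import *
p=np.load('hood.npy');d=load('w4.png');g=lambda x,y:(120+(x-.5)/2,60+(y-.5)/2)
for o in(8,11,15):print('mark',onplane(p,d,g(431,213),o),onplane(p,d,g(521,214),o))
for o in(29,32,35):print('lip',o,onplane(p,d,g(112,248),o),onplane(p,d,g(428,246),o),'Rlip',onplane(p,d,g(513,366),o),onplane(p,d,g(697,349),o))
st=arm.read_state()
E
```

```text
mark [103.5   8.   18.1] [103.3   8.  -20.9]
mark [105.2  11.   19.2] [105.   11.  -19.3]
mark [107.5  15.   20.6] [107.3  15.  -17. ]
lip 29 [103.   29.  136.6] [102.   29.   24.6] Rlip [ 38.6  29.  -26.3] [  38.3   29.  -137.9]
lip 32 [104.9  32.  135.8] [104.   32.   25.7] Rlip [ 41.7  32.  -24.4] [  41.4   32.  -134. ]
lip 35 [106.9  35.  134.9] [105.9  35.   26.8] Rlip [ 44.8  35.  -22.4] [  44.4   35.  -130.1]
```

```bash
python3 -c "
from bench import ticket
print(ticket.job_done())"
```

```text
the job is handed in; nothing more can be done
None
```

I pushed the left window, the one in front of the red logic board, up about 60 mm. By my measurement its lip is level with the pointer to about 1 mm, give or take 2 mm. The gripper is clear, and I've handed the job in, but no verdict came back.

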